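# Bring a dosing pump back into service: filter bolts home, dose wheel to 7

### The arm

A 6-joint arm with a two-finger parallel gripper is mounted at the origin on the work surface. World frame = base frame: x ahead of the robot, y to its left, z up, the work surface at z = 0. Lengths are in m, angles in rad, forces in N, time in s.
With the tool pointing down it reaches from about 0.4 to 0.825 m from the base axis. Payload 7 kg.
Tool frame: the origin (TCP) lies at the very end of the fingers, on their centre line; the grasp point (between the pads) lies 19 mm behind it; z points along the fingers, y is the line along which they close (so a half turn about z gives the same grasp; the last joint's range is limited). The gripper opens to 85 mm and grips with 20 to 120 N. Pads are 22 mm wide; open, the fingers measure 114 mm over their backs; the gripper's body (76 mm by 85 mm) begins 54 mm behind the grasp point. The pads swing forward as they close: fully open they stand 13 mm farther back than shut.
Start: joints at [1.519, 0.359, 0.012, 0, -1.224, -0.288], TCP at [0.225, 0.636, 0.231] pointing down, gripper open.
Joint ranges: [-3.07, 3.07], [-1.43, 2.12], [-1.02, 1.25], [-3.03, 1.67], [-3.05, -0], [-3.03, 3.03]. Speed limits (rad/s): [2.39, 2.39, 3.01, 3.14, 3.14, 3.14].

### API

Orientations are given as [roll, pitch, yaw] about the fixed x, y, z axes, in that order (R = Rz(yaw) Ry(pitch) Rx(roll)).
In Python, from cell import * gives the robot as it stands. The module is installed in compiled form; this text tells all that it offers.
- The arm moves only by the shell command python3 -m handwheel 'ROWS'. ROWS is text: rows parted by semicolons, each of 5 numbers parted by spaces: the shift along the tool's x, y, z in units of 25 mm (1.0 is 25 mm), then the turn about the tool's z in units of 5 degrees (1.0 is 5 degrees), then the opening, from 0 (shut) to 1 (fully open). A call has exactly 10 rows; each row is the pose to reach, as a shift and turn from the pose commanded when the call began, along the tool's axes at that moment; what a row does not reach only later rows make up. A row lasts 1/12 s, in which the tool goes at most 41.7 mm and 7.16 degrees, less where a joint would pass 70% of its speed; a pose out of reach is approached as far as the arm can. A call with a gripper value outside its range is refused whole. The fingers move at their own pace and stop on an object; the grip force is fixed at half the most. Time passes only in rows, so rows that repeat a pose let the fingers close, or fill a call up. It gives the time, the measured TCP pose, the force, the opening and the grip force at its end, in the units of the state.
- get_state(): the state, without advancing time (a new reading comes with each control period).
- grab_frame(name): name is "scene" or "top" or "wrist"; returns a dict with "pixels" (480x640x3 uint8, red, green, blue), "fx", "fy", "cx", "cy" (pixels), "camera_from_world" (4x4, takes a point from world to camera coordinates). Camera axes: x right, y down, z forward; pixel columns grow to the right and rows downward; lengths in m; the calibration is good to about 2 mm. A picture is of the moment at which its call begins. There is no depth.
- close_job(): hands the job in; it is judged then, once.
The state is a dict: "time": time; "joint_positions": joint angles; "qd": joint speeds; "joint_efforts": joint torques, N m; "tcp_pos": TCP position; "tool_rot": TCP orientation; "contact_force": force on the tool from outside, world axes, zero at the start; "moment": the same for the moment, N m; "finger_gap": opening from 0.0 (shut) to 1.0 (fully open); "finger_force": force on a finger pad.
Only numpy, scipy, OpenCV 4.12 (cv2) and the standard library are available. Lean on these libraries where they do the work, as an engineer would, in place of code of your own. Each camera call takes 0.05 s, during which the arm holds its last target. There are 200 camera calls.

### The job

The filter of this dosing pump has just been changed. First turn both red wing bolts on the filter housing clockwise, one after the other, fully home against their stops; then roll the knurled thumbwheel on the pump's sloped console by its edge until the 7 stands in the middle of its window. Leave the two bottles and the spanner where they are.

Things in the scene. Friction and masses are not known exactly. Their poses are not given: they have to be found in the camera images.
- pump: Fixed dosing pump, side-on to the robot, 230 deep (x), 200 wide, 250 mm high; x towards its back, y to its left. Origin on the bench, below where the wheel's middle plane meets the console (85 mm high there), which rises along x at 35 deg: normal (-0.574,0,0.819). Upper module overhangs: front at x = 16 mm, underside 170 mm high: no room for an upright gripper; lean it along the normal.
- wheel_crest (a point): Outermost point of the wheel's rim, mid-width: pump x -8.6, y 0, z 97.3 mm; pump's axes. Black ribbed wheel, 72 mm in diameter, 18 wide, axle along pump y, 36 mm under the crest along the normal. It stands 15 mm out of the panel, 6.5 out of the bezel close on both sides: no room to pinch. Press a shut fingertip on the rim (3 to 20 N), drag along the slope, lift, repeat; it may slip.
- window (a point): Middle of the window, 25 mm to the left (pump +y) of the wheel, 17 mm tall and 21.5 wide, at the bezel's surface 8.5 mm above the panel. Behind it a white drum fixed to the wheel shows one black digit about 11 mm tall, upright for a reader before the pump's front.
- dial (a joint): Turn of the thumbwheel in rad: digit n is centred in the window at n x 0.6283 (7 at 4.398). Grows as the crest is dragged up the slope, towards the pump's back. Stops at -0.3 and 5.95; starts between digits 2 and 5. No clicks: friction (about 0.03 N m) holds it where it is left.
- filter: Filter housing, fixed to the bench: dark foot 130 x 170 x 8 mm, aluminium block 80 x 150 mm with blue cover whose top is 50 mm above the bench. Origin under its centre, x away from the robot at yaw 0, z up.
- bolt_left_grip (a point): Middle of the red wing of the bolt at the housing's y = +48 mm: wing 44 long x 12 thick x 24 mm tall, this point 75 mm above the bench, wing spans heights 61 to 85 mm above the bench; round steel collar of 13 mm radius below it; blue cover at 50 mm. Its x axis lies along the wing and turns with it, y across it, z up.
- bolt_right_grip (a point): The same on the bolt at the housing's y = -48 mm.
- bolt_left (a joint): Turn of that bolt in rad: 0 is the open stop, 1.40 the tight end stop; grows clockwise seen from above. At 0 the wing lies along the housing's x. Starts between 0 and 0.35; friction about 0.05 N m, stays where it is left.
- bolt_right (a joint): The same for the right bolt.
- amber_bottle: Bystander: amber glass bottle with white cap, 68 mm in diameter, 150 mm high, 0.4 kg, origin under its centre. Leave alone.
- clear_bottle: Bystander: clear glass bottle with blue cap, same size, origin under its centre. Leave alone.
- spanner: Bystander: steel spanner 130 mm long lying flat on the bench along its x, between pump and filter housing, origin under its middle. Leave alone.
There are look-alikes about, which are no part of the job. Of the things like the filter, leave any that is yellow; of the rest the larger one is meant.

How it is judged:
By the outcome, as a careful person would: the job done as asked, in the order asked, and still so for the second after the job is handed in, with the robot touching nothing.
It also fails if it takes over 72 s, if anything falls off the work surface, if the arm or the gripper's body presses on something with over 40 N, if the wrist force passes 120 N, or if a joint passes its speed limit or range.

## Working session

There is one attempt and no reset: what is moved stays moved. The work goes in short steps, Python scripts to look and compute and a shell command to move; the robot and the scene stay as the last step left them, time stands still between calls to the robot, and variables do not carry over. Pictures are saved under pics/ and viewed, at most 10 in all, crops included, and the job is handed in when it is done.

```bash
mkdir -p pics
python3 - <<'E'
from cell import *
import cv2, numpy as np
np.set_printoptions(precision=4,suppress=True)
s=get_state(); print({k:np.round(v,4) for k,v in s.items()})
for n in ("scene","top","wrist"):
    f=grab_frame(n); cv2.imwrite(f"pics/{n}0.png",f["pixels"][:,:,::-1]); print(n,f["fx"],f["cx"],f["cy"]); print(f["camera_from_world"])
E
```

```text
{'time': np.float64(0.0), 'joint_positions': array([ 1.5191,  0.3594,  0.0111, -0.0004, -1.2241, -0.2881]), 'qd': array([ 0.    , -0.001 ,  0.0005, -0.0005,  0.0005, -0.0004]), 'joint_efforts': array([ -0.0002, -58.3321,  29.3418,   6.9366,  -0.0059,  -0.    ]), 'tcp_pos': array([0.2248, 0.636 , 0.2304]), 'tool_rot': array([ 3.14  , -0.0001, -0.3399]), 'contact_force': array([-0.2813, -1.0487, -0.123 ]), 'moment': array([ 0.0106, -0.0139, -0.0148]), 'finger_force': np.float64(0.0), 'finger_gap': np.float64(0.9975)}
scene 521.9671648506434 322.364754779118 235.8489250233549
[[-0.3074  0.9516  0.0004  0.1661]
 [ 0.695   0.2247 -0.683  -0.3658]
 [-0.65   -0.2097 -0.7304  1.8265]
 [ 0.      0.      0.      1.    ]]
top 433.340868947558 324.2928264020212 241.69567682805751
[[ 0.0086 -0.9997  0.0244 -0.0202]
 [-0.9918 -0.0116 -0.1275  0.5976]
 [ 0.1277 -0.0231 -0.9915  1.0457]
 [ 0.      0.      0.      1.    ]]
wrist 361.382357821983 320.0466264593373 240.58792182124176
[[-0.3326 -0.9431  0.001   0.675 ]
 [-0.8918  0.3149  0.3248 -0.0425]
 [-0.3066  0.1072 -0.9458  0.3817]
 [ 0.      0.      0.      1.    ]]
```

View pics/scene0.png

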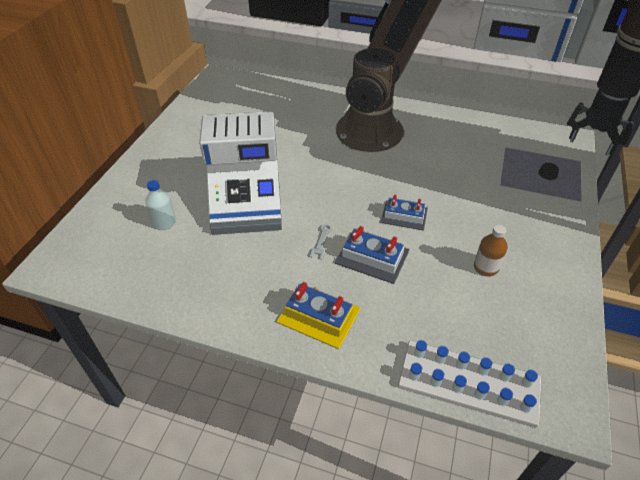

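View pics/top0.png

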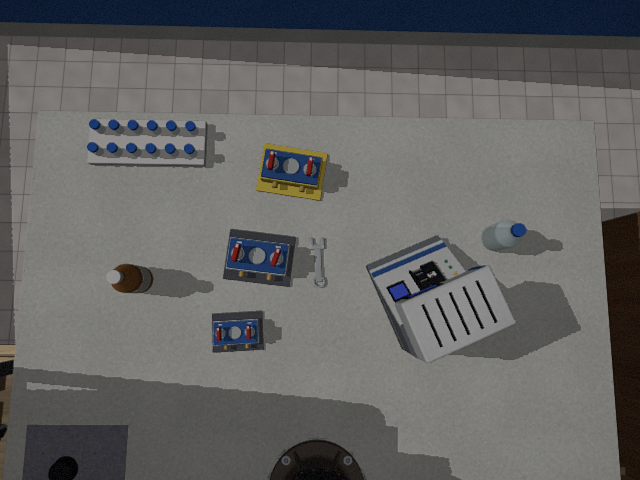

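The scene view shows the intended filter (blue cover, dark foot, larger) at about (372,250). The yellow one is at (318,312), the small one at (405,210), the pump at (243,180) and the spanner at (320,240). In the top view the filter is at (258,257) and the pump console at (420,275), with the pump's front facing away from the robot.

Run:
```python
import cv2, numpy as np
s=cv2.imread("pics/scene0.png");t=cv2.imread("pics/top0.png")
def c(i,x,y,w,h): return cv2.resize(i[y:y+h,x:x+w],(400,300),interpolation=cv2.INTER_CUBIC)
o=np.vstack([np.hstack([c(s,330,215,80,60*1+5)[:300],c(t,218,222,80,60)]),np.hstack([c(s,190,105,100,130) if 0 else c(s,180,105,173,130),c(t,360,230,176,132)])])
cv2.imwrite("pics/z0.png",o)
```

```text
(no output)
```

View pics/z0.png

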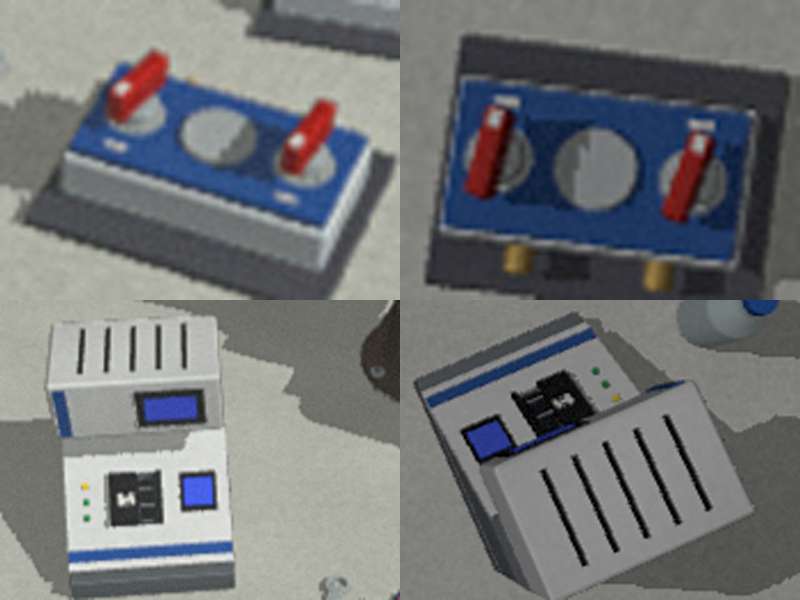

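```bash
cat > h.py <<'E'
import numpy as np
from scipy.optimize import least_squares
K={"scene":(521.967,322.365,235.849),"top":(433.341,324.293,241.696)}
M={"scene":np.array([[-.3074,.9516,.0004,.1661],[.695,.2247,-.683,-.3658],[-.65,-.2097,-.7304,1.8265]]),
"top":np.array([[.0086,-.9997,.0244,-.0202],[-.9918,-.0116,-.1275,.5976],[.1277,-.0231,-.9915,1.0457]])}
def proj(n,P):
    q=M[n][:,:3]@P+M[n][:,3]; f,cx,cy=K[n]; return np.array([cx+f*q[0]/q[2],cy+f*q[1]/q[2]])
def ray(n,uv,z):
    f,cx,cy=K[n]; R=M[n][:,:3]; d=R.T@np.array([(uv[0]-cx)/f,(uv[1]-cy)/f,1]); c=-R.T@M[n][:,3]
    return c+d*(z-c[2])/d[2]
def W(p,P):
    c,s=np.cos(p[2]),np.sin(p[2]); return np.array([p[0]+c*P[0]-s*P[1],p[1]+s*P[0]+c*P[1],P[2]])
E
cat > fit.py <<'E'
from h import *
np.set_printoptions(precision=4,suppress=True)
A=lambda x,y:("scene",330+x/5,215+y/4.615)
B=lambda x,y:("top",218+(x-400)/5,222+y/5)
C=lambda x,y:("scene",180+x/2.312,105+(y-300)/2.308)
D=lambda x,y:("top",360+(x-400)/2.273,230+(y-300)/2.273)
z=.05
obs=[((-.04,.075,z),A(68,152)),((-.04,-.075,z),A(322,238)),((.04,-.075,z),A(370,145)),((.04,.075,z),A(122,65))]
# scene is viewed from far side: far(+x) corners appear low
obs=[((.04,-.075,z),A(68,152)),((.04,.075,z),A(322,238)),((-.04,.075,z),A(370,145)),((-.04,-.075,z),A(122,65)),
((.04,.075,z),B(462,78)),((.04,-.075,z),B(755,112)),((-.04,-.075,z),B(732,262)),((-.04,.075,z),B(442,230))]
r=least_squares(lambda p:np.concatenate([proj(o[0],W(p,P))-o[1:] for P,o in obs]),[.55,.14,-.1],loss="soft_l1")
print("filter",r.x,np.round(r.fun.reshape(-1,2),1).tolist())
for n,y in(("L",.048),("R",-.048)): print(n,W(r.x,(0,y,.075)),[proj(v,W(r.x,(0,y,.085))) for v in("scene","top")])
for n,a,b in(("L",B(499,108),B(482,196)),("R",B(704,132),B(678,218))):
    a=ray("top",a[1:],.085);b=ray("top",b[1:],.085);print(n,"top wing",a,b,"len",np.linalg.norm(a-b),"yaw",np.arctan2(*(a-b)[1::-1]),"mid",(a+b)/2)
obs=[(0,C(48,387)),(1,C(220,373)),(2,C(62,437)),(3,C(222,430)),(4,C(52,322)),(5,C(215,318)),(6,C(149,497)),(7,C(124,497)),
(0,D(685,380)),(1,D(485,465)),(4,D(752,512)),(5,D(550,600)),(7,D(565,402))]
def pts(p):
    yo,bx=p[3:]; l,rr=yo+.1,yo-.1
    return [(.016,l,.25),(.016,rr,.25),(.016,l,.17),(.016,rr,.17),(bx,l,.25),(bx,rr,.25),(-.0086,0,.0973),(-.0049,.025,.092)]
r=least_squares(lambda p:np.concatenate([proj(o[0],W(p,pts(p)[i]))-o[1:] for i,o in obs]),[.5,-.25,-2.7,0,.1],loss="soft_l1")
print("pump",r.x,np.round(r.fun.reshape(-1,2),1).tolist()); print("crest",W(r.x,(-.0086,0,.0973)))
E
python3 fit.py
```

```text
filter [ 0.5626  0.1512 -0.1254] [[-1.6, -1.5], [0.9, -1.8], [1.4, -2.4], [-0.8, -2.2], [-1.1, -3.2], [0.6, -1.7], [0.5, 0.4], [-2.4, -1.5]]
L [0.5686 0.1988 0.075 ] [array([392.0046, 242.0166]), array([235.059 , 250.3364])]
R [0.5566 0.1036 0.075 ] [array([357.7404, 230.6476]), array([275.1288, 255.8071])]
L top wing [0.5848 0.1929 0.085 ] [0.5427 0.1995 0.085 ] len 0.04258898685830022 yaw -0.15536695290357477 mid [0.5638 0.1962 0.085 ]
R top wing [0.5744 0.0952 0.085 ] [0.5333 0.1066 0.085 ] len 0.04270221416961574 yaw -0.2701750721858169 mid [0.5538 0.1009 0.085 ]
pump [ 0.5043 -0.2477 -2.7392 -0.0043  0.1396] [[-0.6, -0.8], [1.2, 1.2], [-1.6, 1.3], [2.2, 0.2], [0.8, 0.6], [2.0, -1.3], [-1.4, -1.0], [0.8, 0.1], [3.9, -0.2], [1.5, 0.9], [0.9, -0.8], [-1.6, 0.6], [-0.6, -1.7]]
crest [ 0.5122 -0.2444  0.0973]
```

Run:
```python
from cell import *
import numpy as np
f=grab_frame("wrist");T=f["camera_from_world"];c=-T[:3,:3].T@T[:3,3];s=get_state()
from scipy.spatial.transform import Rotation as R
Q=R.from_euler("xyz",s["tool_rot"]).as_matrix();print("cam in tool",Q.T@(c-s["tcp_pos"]),Q.T@T[2,:3])
```

```text
cam in tool [ 0.08333193 -0.00066331 -0.14354396] [-3.24906654e-01 -1.52858059e-05  9.45746089e-01]
```

```bash
cat > go.py <<'E'
import sys,numpy as np
from cell import get_state
from scipy.spatial.transform import Rotation as R
def plan(t,yaw):
    s=get_state();Q=R.from_euler("xyz",s["tool_rot"]);d=Q.inv().apply(np.array(t)-s["tcp_pos"])/.025
    dy=(yaw-s["tool_rot"][2]+np.pi)%(2*np.pi)-np.pi
    print("t",round(float(s["time"]),2),"q",np.round(s["joint_positions"],2),"rpy",np.round(s["tool_rot"],3),"shift units",np.round(d,2),"turn",round(-np.degrees(dy)/5,2))
if __name__=="__main__":
    a=[float(x) for x in sys.argv[1:]];plan(a[:3],a[3])
E
python3 go.py .565 .197 .2 -.157
```

```text
t 0.2 q [ 1.52  0.36  0.01 -0.   -1.22 -0.29] rpy [ 3.141 -0.    -0.34 ] shift units [18.68 12.02  1.24] turn -2.09
```

```bash
python3 -m handwheel '1.35 0.85 0 0 1;2.7 1.7 0 -0.5 1;4.05 2.6 0 -1 1;5.4 3.45 0 -1.5 1;6.75 4.3 0 -2.1 1;8.1 5.2 0 -2.1 1;9.4 6.05 0 -2.1 1;10.7 6.9 0 -2.1 1;12.1 7.75 0 -2.1 1;13.4 8.6 0 -2.1 1'; python3 go.py .565 .197 .19 -.157
```

```text
time: 1.03
tcp_pos: [0.4701, 0.3202, 0.2315]
tool_rot: [-3.141, -0.0, -0.156]
contact_force: [0.5, 0.3, 1.4]
finger_gap: 1.002
finger_force: 0.0
t 1.03 q [ 0.94  0.18 -0.23  0.   -1.16  0.47] rpy [-3.141 -0.    -0.156] shift units [4.52 4.28 1.66] turn 0.01
```

```bash
python3 -m handwheel '1 1 0 0 1;2 2 0.4 0 1;3 3 0.8 0 1;4 4 1.2 0 1;4.5 4.3 1.6 0 1;4.5 4.3 1.65 0 1;4.5 4.3 1.65 0 1;4.5 4.3 1.65 0 1;4.5 4.3 1.65 0 1;4.5 4.3 1.65 0 1'
python3 - <<'E'
from cell import *
import cv2,numpy as np
f=grab_frame("wrist");T=f["camera_from_world"];np.savez("w1.npz",T=T,k=[f["fx"],f["cx"],f["cy"]])
im=np.ascontiguousarray(f["pixels"][:,:,::-1]);cv2.imwrite("pics/w1.png",im)
R=T[:3,:3];c=-R.T@T[:3,3]
h=cv2.cvtColor(im,cv2.COLOR_BGR2HSV);m=(((h[...,0]<8)|(h[...,0]>172))&(h[...,1]>150)&(h[...,2]>60)).astype(np.uint8)
n,l,st,ce=cv2.connectedComponentsWithStats(m)
for i in range(1,n):
    if st[i,4]>150:print(st[i],ce[i])
print(get_state()["tcp_pos"])
E
```

```text
time: 1.87
tcp_pos: [0.5633, 0.1993, 0.1908]
tool_rot: [-3.141, -0.001, -0.155]
contact_force: [-0.5, 0.1, -0.2]
finger_gap: 1.0
finger_force: 0.0
[ 430  194   37   62 1242] [445.87117552 225.60305958]
[310 199  19  62 775] [318.35612903 232.32258065]
[376 386  15  36 246] [383.12601626 404.24390244]
[304 398  14  38 242] [311.02066116 418.22727273]
[0.56331431 0.19925621 0.19073625]
```

View pics/w1.png

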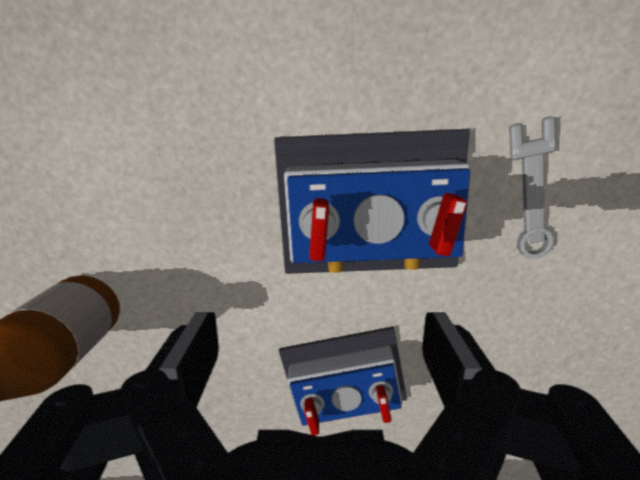

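The wrist view shows both open bolts on the correct housing. The left wing runs from (320,203) to (317,259), with its collar at (319,221). The right wing runs from (455,200) to (443,253), with its collar at (438,217). The small look-alike is at (345,395).

```bash
python3 - <<'E'
import numpy as np
d=np.load("w1.npz");T=d["T"];f,cx,cy=d["k"];R=T[:3,:3];c=-R.T@T[:3,3]
def ray(u,v,z):
    q=R.T@np.array([(u-cx)/f,(v-cy)/f,1]);return c+q*(z-c[2])/q[2]
for n,a,b in(("L",(320.5,207),(317,259)),("R",(459,202),(442,253))):
    a=ray(*a,.085);b=ray(*b,.085);e=a-b;print(n,((a+b)/2).round(4),np.hypot(*e[:2]).round(4),np.arctan2(e[1],e[0]).round(3))
for u in((289,174),(467,170),(465,258),(292,262),(379,219)):print(ray(*u,.05).round(4))
E
python3 go.py .567 .198 .063 -.157
```

```text
L [0.5667 0.2007 0.085 ] 0.0397 -0.22
R [0.5563 0.1063 0.085 ] 0.0392 -0.354
[0.6077 0.218  0.05  ]
[0.5894 0.0803 0.05  ]
[0.5153 0.0837 0.05  ]
[0.5341 0.2289 0.05  ]
[0.5605 0.1521 0.05  ]
t 1.92 q [ 0.67  0.26 -0.22  0.   -1.09  0.75] rpy [-3.141e+00 -1.000e-03 -1.550e-01] shift units [0.15 0.03 5.11] turn 0.02
```

```bash
python3 -m handwheel '0.15 0 1 0.4 1;0.15 0 2 0.4 1;0.15 0 3 0.4 1;0.15 0 4 0.4 1;0.15 0 4.7 0.4 1;0.15 0 5.05 0.4 0.6;0.15 0 5.05 0.4 0;0.15 0 5.05 0.4 0;0.15 0 5.05 0.4 0;0.15 0 5.05 0.4 0'; python3 -m handwheel '0 0 0 0 0;0 0 0 0 0;0 0 0 0 0;0 0 0 1.4 0;0 0 0 2.8 0;0 0 0 4.2 0;0 0 0 5.6 0;0 0 0 7 0;0 0 0 8.4 0;0 0 0 9.8 0';python3 go.py .567 .200 .064 -1.525
```

```text
time: 2.75
tcp_pos: [0.5681, 0.1984, 0.0654]
tool_rot: [-3.14, -0.002, -0.191]
contact_force: [-0.0, -0.2, -0.6]
finger_gap: 0.294
finger_force: 0.0
time: 3.58
tcp_pos: [0.5676, 0.1989, 0.0655]
tool_rot: [-3.139, 0.001, -1.052]
contact_force: [-4.3, 3.8, 7.2]
finger_gap: 0.128
finger_force: 61.3
t 3.58 q [ 0.66  0.39 -0.36 -0.   -0.82 -0.14] rpy [-3.139e+00  1.000e-03 -1.052e+00] shift units [-0.05  0.    0.06] turn 5.42
```

```bash
python3 -m handwheel '0 0 0 1.2 0;0 0 0 2.4 0;0 0 0 3.6 0;0 0 0 4.2 0;0 0 0 4.8 0;0 0 0 5.4 0;0 0 0 5.7 0;0 0 0 6 0;0 0 0 6 0;0 0 0 6 0'; python3 -c "
from cell import *;s=get_state();print(s['moment'],s['joint_efforts'][5],s['tool_rot'])"
```

```text
time: 4.42
tcp_pos: [0.5673, 0.1989, 0.0655]
tool_rot: [-3.14, 0.001, -1.568]
contact_force: [-6.5, 4.4, 7.9]
finger_gap: 0.126
finger_force: 64.9
[1.56750804 2.32801335 1.24397998] -1.297975480556488 [-3.14019488e+00  1.38194366e-03 -1.56761373e+00]
```

```bash
python3 -m handwheel '0 0 0 0.3 0;0 0 0 0.6 0;0 0 0 0.9 0;0 0 0 1.2 0;0 0 0 1.2 0;0 0 0 1.2 0;0 0 0 1.2 0;0 0 0 1.2 0;0 0 0 1.2 0;0 0 0 1.2 0'; python3 -c "
from cell import *;s=get_state();print(s['moment'],s['joint_efforts'][5],s['tool_rot'])"
```

```text
time: 5.25
tcp_pos: [0.5674, 0.1976, 0.0657]
tool_rot: [-3.14, -0.0, -1.672]
contact_force: [-4.2, -2.2, 10.2]
finger_gap: 0.127
finger_force: 103.4
[-0.73174202  1.56436963  1.29521669] -1.289103515446186 [-3.14034235e+00 -3.19243336e-04 -1.67188979e+00]
```

```bash
python3 -m handwheel '0 0 0 0 1;0 0 0 0 1;0 0 0 0 1;0 0 0 0 1;0 0 0 0 1;0 0 0 0 1;0 0 -0.7 0 1;0 0 -1.5 0 1;0 0 -2.4 0 1;0 0 -2.4 0 1';python3 go.py .556 .104 .125 -.31
```

```text
time: 6.08
tcp_pos: [0.5696, 0.1989, 0.1282]
tool_rot: [-3.136, 0.003, -1.674]
contact_force: [0.4, 1.0, 0.5]
finger_gap: 1.002
finger_force: 0.0
t 6.08 q [ 0.66  0.32 -0.29  0.   -0.95 -0.76] rpy [-3.136e+00  3.000e-03 -1.674e+00] shift units [3.83 0.15 0.12] turn -15.63
```

```bash
python3 -m handwheel '0.5 0.05 0 -1.4 1;1 0.1 0 -2.8 1;1.5 0.15 0 -4.2 1;2 0.15 0 -5.6 1;2.5 0.15 0 -7 1;3 0.15 0 -8.4 1;3.5 0.15 0 -9.8 1;3.8 0.15 0 -11.2 1;3.8 0.15 0 -12.6 1;3.8 0.15 0 -14 1';python3 -m handwheel '0 0 0 -1.4 1;0 0 0 -1.6 1;0 0 0 -1.6 1;0 0 0 -1.6 1;0 0 0 -1.6 1;0 0 0 -1.6 1;0 0 0 -1.6 1;0 0 0 -1.6 1;0 0 0 -1.6 1;0 0 0 -1.6 1'
python3 - <<'E'
from cell import *
import cv2,numpy as np
f=grab_frame("wrist");cv2.imwrite("pics/w2.png",f["pixels"][:,:,::-1])
f=grab_frame("top");cv2.imwrite("pics/t2.png",f["pixels"][:,:,::-1])
E
python3 go.py .556 .104 .064 -.31
```

```text
time: 6.92
tcp_pos: [0.5536, 0.103, 0.1238]
tool_rot: [-3.141, -0.0, -0.448]
contact_force: [0.2, -0.8, -0.6]
finger_gap: 0.999
finger_force: 0.0
time: 7.75
tcp_pos: [0.5536, 0.1037, 0.1238]
tool_rot: [-3.142, -0.0, -0.314]
contact_force: [-0.2, -0.1, 0.6]
finger_gap: 1.001
finger_force: 0.0
t 7.85 q [ 0.53  0.27 -0.38 -0.   -0.92  0.72] rpy [ 3.142  0.    -0.314] shift units [ 0.09 -0.04  2.39] turn -0.04
```

View pics/w2.png

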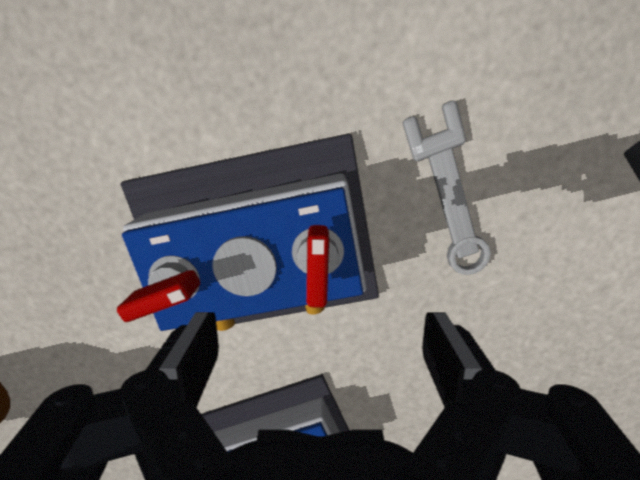

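The left wing is turned about 80°. The right wing, (317,230) to (316,308), is centred and aligned with the tool. The spanner is untouched at (450,190).

```bash
python3 -m handwheel '0.1 0 1 0 1;0.1 0 1.8 0 1;0.1 0 2.35 0 0.6;0.1 0 2.35 0 0;0.1 0 2.35 0 0;0.1 0 2.35 0 0;0.1 0 2.35 0 0;0.1 0 2.35 0 0;0.1 0 2.35 0 0;0.1 0 2.35 0 0'; python3 -m handwheel '0 0 0 0 0;0 0 0 1.4 0;0 0 0 2.8 0;0 0 0 4.2 0;0 0 0 5.6 0;0 0 0 7 0;0 0 0 8.4 0;0 0 0 9.8 0;0 0 0 11.2 0;0 0 0 12 0';python3 -m handwheel '0 0 0 0.6 0;0 0 0 1.2 0;0 0 0 1.7 0;0 0 0 2.1 0;0 0 0 2.5 0;0 0 0 2.9 0;0 0 0 3.2 0;0 0 0 3.2 0;0 0 0 3.2 0;0 0 0 3.2 0'; python3 -c "
from cell import *;s=get_state();print(s['moment'],s['joint_efforts'][5],s['tool_rot'])"
```

```text
time: 8.68
tcp_pos: [0.557, 0.1041, 0.0665]
tool_rot: [-3.139, -0.002, -0.313]
contact_force: [-1.9, 4.0, 2.9]
finger_gap: 0.121
finger_force: 60.8
time: 9.52
tcp_pos: [0.5565, 0.1038, 0.0664]
tool_rot: [-3.14, 0.001, -1.367]
contact_force: [-2.8, 4.2, 6.6]
finger_gap: 0.126
finger_force: 61.3
time: 10.35
tcp_pos: [0.5564, 0.1038, 0.0665]
tool_rot: [-3.14, 0.001, -1.636]
contact_force: [-4.8, 3.6, 6.7]
finger_gap: 0.123
finger_force: 84.8
[1.5601333  1.71657344 1.96880091] -2.0033687353134155 [-3.13990028e+00  5.36717845e-04 -1.63553371e+00]
```

```bash
python3 -m handwheel '0 0 0 0 1;0 0 0 0 1;0 0 0 0 1;0 0 0 0 1;0 0 0 0 1;0 0 0 0 1;0 0 -0.7 0 1;0 0 -1.5 0 1;0 0 -2.5 0 1;0 0 -3.5 0 1';python3 go.py .573 -.218 .17 -1.168
```

```text
time: 11.18
tcp_pos: [0.5556, 0.1026, 0.1531]
tool_rot: [3.14, -0.001, -1.64]
contact_force: [-0.0, 0.1, 0.1]
finger_gap: 1.001
finger_force: 0.0
t 11.18 q [ 0.53  0.24 -0.34 -0.   -0.99 -0.6 ] rpy [ 3.14e+00 -1.00e-03 -1.64e+00] shift units [12.74 -1.58 -0.67] turn -5.41
```

```bash
python3 -m handwheel '1.3 -0.2 -0.3 -0.6 1;2.6 -0.4 -0.6 -1.2 1;4 -0.5 -0.7 -1.8 1;5.3 -0.6 -0.7 -2.4 1;6.6 -0.8 -0.7 -3 1;8 -1 -0.7 -3.6 1;9.3 -1.2 -0.7 -4.2 1;10.6 -1.3 -0.7 -4.8 1;11.8 -1.5 -0.7 -5.4 1;12.7 -1.6 -0.7 -5.4 1';python3 -m handwheel '0 0 0 0 1;0 0 0 0 1;0 0 0 0 1;0 0 0 0 1;0 0 0 0 1;0 0 0 0 1;0 0 0 0 1;0 0 0 0 1;0 0 0 0 1;0 0 0 0 1'
python3 - <<'E'
from cell import *
import cv2,numpy as np
a=grab_frame("wrist");T=a["camera_from_world"];np.savez("w3.npz",T=T,k=[a["fx"],a["cx"],a["cy"]]);w=a["pixels"][:,:,::-1]
b=grab_frame("scene")["pixels"][:,:,::-1]
s=cv2.resize(b[105:235,180:353],(800,600),interpolation=cv2.INTER_CUBIC)
o=np.zeros((600,800,3),np.uint8);o[:480,:640]=w;o[400:,533:]=s[150:550:,200:600][:200,:267] if 0 else cv2.resize(b[150:210,215:295],(267,200),interpolation=cv2.INTER_CUBIC)
cv2.imwrite("pics/w3.png",o);cv2.imwrite("pics/w3raw.png",w)
E
python3 go.py .573 -.218 .17 -1.168
```

```text
time: 12.02
tcp_pos: [0.5738, -0.2191, 0.1699]
tool_rot: [3.141, -0.0, -1.167]
contact_force: [1.4, 0.8, 0.0]
finger_gap: 1.001
finger_force: 0.0
time: 12.85
tcp_pos: [0.574, -0.2165, 0.1701]
tool_rot: [-3.142, -0.0, -1.169]
contact_force: [0.5, 0.3, 0.3]
finger_gap: 0.994
finger_force: 0.0
t 12.95 q [-0.04  0.3  -0.21  0.   -1.05  0.44] rpy [-3.142 -0.    -1.169] shift units [0.04 0.06 0.  ] turn -0.01
```

View pics/w3.png

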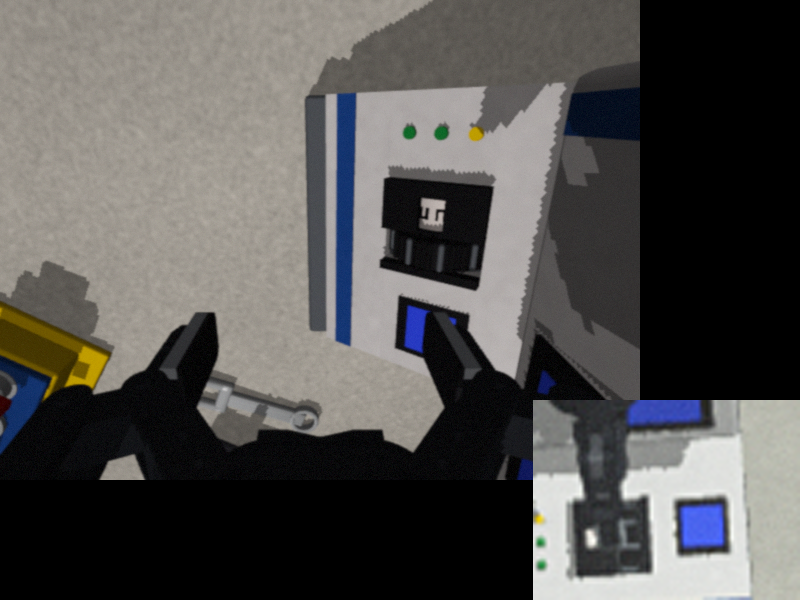

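The wrist view shows the window at (432,212) with a digit (about 5, rotated), the ribbed wheel at about (435,252), and the spanner untouched. I'll refine the wheel position from this and read the digit.

```bash
cat > pp.py <<'E'
import numpy as np
from h import W
from scipy.spatial.transform import Rotation as R
P=[.5043,-.2477,-2.7392]
def inv(w):
    c,s=np.cos(P[2]),np.sin(P[2]);d=np.array(w[:2])-P[:2];return np.array([c*d[0]+s*d[1],-s*d[0]+c*d[1],w[2]])
E
python3 - <<'E'
import numpy as np,cv2
from pp import *
d=np.load("w3.npz");T=d["T"];f,cx,cy=d["k"]
def pj(p):
    q=T[:3,:3]@W(P,p)+T[:3,3];return np.round([cx+f*q[0]/q[2],cy+f*q[1]/q[2]],1)
print("crest",pj((-.0086,0,.0973)),"window",pj((-.0049,.025,.092)))
for p in((.016,.0957,.17),(.016,-.1043,.17)):print("mod",pj(p))
n=np.array([-.574,0,.819]);t=np.array([.819,0,.574]);ax=np.array([.01206,0,.0678])
im=cv2.imread("pics/w3raw.png")
for y in(.009,-.009):
  for th in(-35,35): print("rim",y,th,pj(ax+.036*(np.cos(np.radians(th))*n+np.sin(np.radians(th))*t)+[0,y,0]))
z=cv2.resize(im[165:305,370:510],(560,560),interpolation=cv2.INTER_CUBIC)
cv2.imwrite("pics/z3.png",cv2.rotate(z,cv2.ROTATE_90_COUNTERCLOCKWISE))
E
```

```text
crest [426.1 251.1] window [433.4 211.1]
mod [574.5  75.2]
mod [490. 478.]
rim 0.009 -35 [400.9 229.7]
rim 0.009 35 [464.  241.2]
rim -0.009 -35 [399.  254.5]
rim -0.009 35 [460.3 268.1]
```

View pics/z3.png

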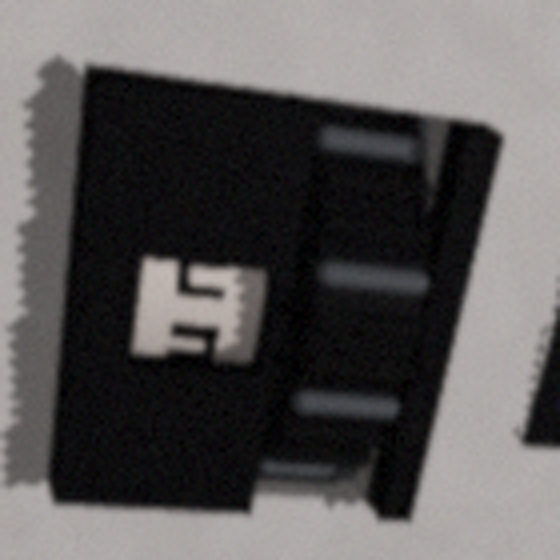

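```bash
cat > arc.py <<'E'
# units (tool x,y,z) from present pose to put the finger corner at rim angle th (deg from vertical), radius r mm
import sys
from pp import *
from cell import get_state
s=get_state();p=inv(s["tcp_pos"])*1e3
f=s["contact_force"];c,n=np.cos(P[2]),np.sin(P[2])
print("t %.1f pump tcp"%s["time"],p.round(1),"rpy",s["tool_rot"].round(3),"F pump",np.round([c*f[0]+n*f[1],-n*f[0]+c*f[1],f[2]],1))
for a in sys.argv[1:]:
    th,r=map(float,a.split(","));t=np.radians(th)
    g=np.array([12.06-r*np.sin(t)-57,0,67.8+r*np.cos(t)-13])
    d=(g-p)/25;print(a,"x %.2f y %.2f z %.2f"%(d[1],d[0],-d[2]))
E
python3 arc.py 55,44 55,40 55,37 55,36
```

```text
t 12.9 pump tcp [-76.3  -1.3 170.1] rpy [-3.142 -0.    -1.169] F pump [0.2 0.3 0.1]
55,44 x 0.05 y -0.19 z 3.60
55,40 x 0.05 y -0.06 z 3.69
55,37 x 0.05 y 0.04 z 3.76
55,36 x 0.05 y 0.07 z 3.79
```

```bash
python3 -m handwheel '0.05 -0.2 1 0 1;0.05 -0.2 2 0 1;0.05 -0.2 2.8 0 1;0.05 -0.2 3.3 0 1;0.05 -0.2 3.6 0 1;0.05 -0.13 3.65 0 1;0.05 -0.06 3.69 0 1;0.05 -0.02 3.72 0 1;0.05 0.01 3.74 0 1;0.05 0.01 3.74 0 1'; python3 arc.py 55,38 55,37 55,36 55,35
```

```text
time: 13.78
tcp_pos: [0.5745, -0.2181, 0.0774]
tool_rot: [-3.14, -0.001, -1.169]
contact_force: [-0.5, 0.8, -0.6]
finger_gap: 0.998
finger_force: 0.0
t 13.8 pump tcp [-76.2   0.2  77.4] rpy [-3.140e+00 -1.000e-03 -1.169e+00] F pump [ 0.1 -0.9 -0.6]
55,38 x -0.01 y 0.00 z 0.03
55,37 x -0.01 y 0.04 z 0.06
55,36 x -0.01 y 0.07 z 0.08
55,35 x -0.01 y 0.10 z 0.10
```

No contact yet, so I'll approach radially in small steps.

```bash
python3 -m handwheel '0 0.02 0.02 0 1;0 0.04 0.04 0 1;0 0.06 0.06 0 1;0 0.08 0.08 0 1;0 0.08 0.08 0 1;0 0.08 0.08 0 1;0 0.08 0.08 0 1;0 0.08 0.08 0 1;0 0.08 0.08 0 1;0 0.08 0.08 0 1'; python3 arc.py;  python3 -m handwheel '0 0.02 0.02 0 1;0 0.04 0.03 0 1;0 0.06 0.05 0 1;0 0.08 0.06 0 1;0 0.08 0.06 0 1;0 0.08 0.06 0 1;0 0.08 0.06 0 1;0 0.08 0.06 0 1;0 0.08 0.06 0 1;0 0.08 0.06 0 1'; python3 arc.py 55,36 50,36 45,36 40,36 35,36 30,36
```

```text
time: 14.62
tcp_pos: [0.5724, -0.2187, 0.0745]
tool_rot: [3.142, 0.0, -1.169]
contact_force: [0.6, -0.1, 0.1]
finger_gap: 1.001
finger_force: 0.0
t 14.6 pump tcp [-74.   -0.   74.5] rpy [ 3.142  0.    -1.169] F pump [-0.5  0.3  0.1]
time: 15.45
tcp_pos: [0.5706, -0.2195, 0.0731]
tool_rot: [-3.142, -0.0, -1.169]
contact_force: [-0.1, 0.2, 0.0]
finger_gap: 1.002
finger_force: 0.0
t 15.4 pump tcp [-72.   -0.   73.1] rpy [-3.142 -0.    -1.169] F pump [ 0.  -0.2  0. ]
55,36 x 0.00 y -0.10 z -0.10
50,36 x 0.00 y -0.02 z -0.20
45,36 x 0.00 y 0.07 z -0.29
40,36 x 0.00 y 0.16 z -0.37
35,36 x 0.00 y 0.26 z -0.45
30,36 x 0.00 y 0.36 z -0.52
```

```bash
python3 -m handwheel '0 0.02 0.02 0 1;0 0.04 0.03 0 1;0 0.06 0.05 0 1;0 0.08 0.06 0 1;0 0.08 0.06 0 1;0 0.08 0.06 0 1;0 0.08 0.06 0 1;0 0.08 0.06 0 1;0 0.08 0.06 0 1;0 0.08 0.06 0 1'; python3 arc.py;  python3 -m handwheel '0 0.02 0.02 0 1;0 0.04 0.03 0 1;0 0.06 0.05 0 1;0 0.08 0.06 0 1;0 0.08 0.06 0 1;0 0.08 0.06 0 1;0 0.08 0.06 0 1;0 0.08 0.06 0 1;0 0.08 0.06 0 1;0 0.08 0.06 0 1'
python3 - <<'E'
from cell import *
import cv2,numpy as np
w=grab_frame("wrist")["pixels"][:,:,::-1];b=grab_frame("scene")["pixels"][:,:,::-1]
z=lambda i,x,y,w,h:cv2.resize(i[y:y+h,x:x+w],(400,400),interpolation=cv2.INTER_CUBIC)
cv2.imwrite("pics/z4.png",np.hstack([z(w,340,150,200,200),z(b,215,140,70,70)]))
E
python3 arc.py
```

```text
time: 16.28
tcp_pos: [0.5688, -0.2202, 0.0716]
tool_rot: [-3.141, -0.0, -1.169]
contact_force: [0.4, 0.7, 0.6]
finger_gap: 0.999
finger_force: 0.4
t 16.3 pump tcp [-70.1  -0.   71.6] rpy [-3.141 -0.    -1.169] F pump [-0.7 -0.5  0.6]
time: 17.12
tcp_pos: [0.5688, -0.2205, 0.0713]
tool_rot: [-3.138, -0.002, -1.168]
contact_force: [4.2, 5.4, 6.3]
finger_gap: 1.0
finger_force: 4.0
t 17.2 pump tcp [-70.    0.3  71.3] rpy [-3.138e+00 -2.000e-03 -1.168e+00] F pump [-5.7 -4.1  6.3]
```

View pics/z4.png

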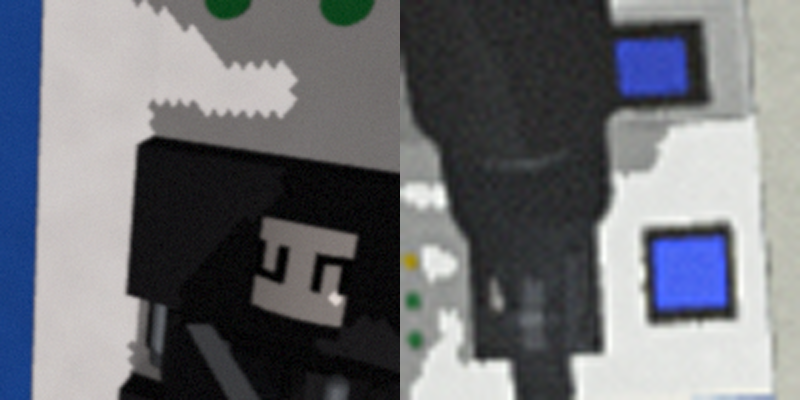

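The wrist crop shows the drum half way between two digits, with the finger at the rim's lower edge. The scene crop confirms the fingertip is on the wheel. The stiffness is about 4 N/mm, so I'll drag along the arc.

```bash
cat > win.py <<'E'
# rectified window strip (pump slope x up, y left), dark profile rows top->bottom; saves crop
import sys,cv2
from pp import *
from cell import grab_frame
def shot(name):
    a=grab_frame("wrist");T=a["camera_from_world"];n=np.array([-.574,0,.819]);t=np.array([.819,0,.574])
    def pj(u,v,d=.0085):
        q=T[:3,:3]@W(P,np.array([0,v,.085])+d*n+u*t)+T[:3,3];return [a["cx"]+a["fx"]*q[0]/q[2],a["cy"]+a["fy"]*q[1]/q[2]]
    h=.018;src=np.float32([pj(h,.045),pj(h,-.012),pj(-h,-.012),pj(-h,.045)])
    H=cv2.getPerspectiveTransform(src,np.float32([[0,0],[570,0],[570,360],[0,360]]))
    im=cv2.warpPerspective(np.ascontiguousarray(a["pixels"][:,:,::-1]),H,(570,360),flags=cv2.INTER_CUBIC)
    cv2.imwrite(f"pics/{name}.png",im);return im
if __name__=="__main__":
    g=cv2.cvtColor(shot(sys.argv[1]),cv2.COLOR_BGR2GRAY)[80:280,120:280]
    m=g>cv2.threshold(g,0,255,cv2.THRESH_OTSU)[0]
    print("white fraction per 1mm, top to bottom",m.reshape(20,10,160).mean((1,2)).round(2))
E
python3 win.py a1;python3 -m handwheel '0 0.04 -0.03 0 1;0 0.08 -0.06 0 1;0 0.12 -0.1 0 1;0 0.16 -0.14 0 1;0 0.2 -0.18 0 1;0 0.25 -0.22 0 1;0 0.3 -0.27 0 1;0 0.35 -0.33 0 1;0 0.4 -0.38 0 1;0 0.4 -0.38 0 1'; python3 arc.py; python3 win.py a2
```

```text
white fraction per 1mm, top to bottom [0.   0.   0.   0.43 0.6  0.84 0.84 0.66 0.47 0.87 0.96 0.95 0.96 0.87
 0.47 0.5  0.82 0.79 0.46 0.06]
time: 18.1
tcp_pos: [0.56, -0.2247, 0.0812]
tool_rot: [-3.137, -0.002, -1.168]
contact_force: [4.3, 5.3, 7.3]
finger_gap: 1.0
finger_force: 4.7
t 18.1 pump tcp [-60.3   0.7  81.2] rpy [-3.137e+00 -2.000e-03 -1.168e+00] F pump [-6.  -3.2  7.3]
white fraction per 1mm, top to bottom [0.   0.   0.   0.61 0.59 0.5  0.83 0.83 0.73 0.48 0.68 0.83 0.83 0.51
 0.49 0.97 0.96 0.97 0.84 0.03]
```

View pics/a2.png

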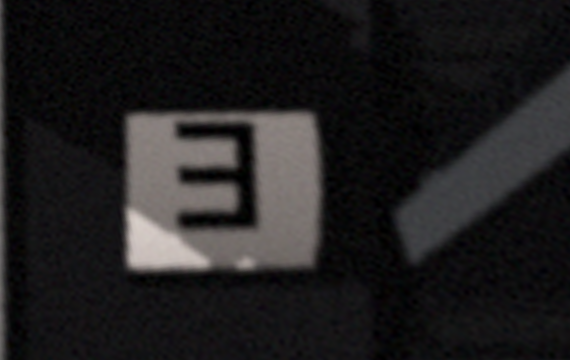

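The digit shown is a 3, about 1.5 mm above the window's middle, so the dial is at about 1.94 rad. It needs about 2.45 rad more, and each stroke gives about 0.38 rad. I'll repeat the stroke.

```bash
python3 -m handwheel '0 -0.12 -0.24 0 1;0 -0.3 -0.15 0 1;0 -0.5 0.05 0 1;0 -0.62 0.24 0 1;0 -0.62 0.24 0 1;0 -0.55 0.28 0 1;0 -0.48 0.33 0 1;0 -0.4 0.38 0 1;0 -0.4 0.38 0 1;0 -0.4 0.38 0 1'; python3 arc.py; python3 win.py b1; python3 -m handwheel '0 0.04 -0.03 0 1;0 0.08 -0.06 0 1;0 0.12 -0.1 0 1;0 0.16 -0.14 0 1;0 0.2 -0.18 0 1;0 0.25 -0.22 0 1;0 0.3 -0.27 0 1;0 0.35 -0.33 0 1;0 0.4 -0.38 0 1;0 0.4 -0.38 0 1'; python3 arc.py; python3 win.py b2
```

```text
time: 18.98
tcp_pos: [0.5692, -0.2206, 0.0715]
tool_rot: [-3.137, -0.002, -1.168]
contact_force: [4.5, 6.5, 5.5]
finger_gap: 0.999
finger_force: 3.8
t 19.0 pump tcp [-70.3   0.4  71.5] rpy [-3.137e+00 -2.000e-03 -1.168e+00] F pump [-6.7 -4.2  5.5]
white fraction per 1mm, top to bottom [0.   0.   0.03 0.89 0.68 0.58 0.84 0.84 0.72 0.47 0.76 0.84 0.82 0.49
 0.6  0.95 0.95 0.95 0.93 0.08]
time: 19.87
tcp_pos: [0.5599, -0.2248, 0.0813]
tool_rot: [-3.137, -0.002, -1.168]
contact_force: [3.7, 4.2, 5.8]
finger_gap: 1.001
finger_force: 4.5
t 19.9 pump tcp [-60.1   0.7  81.3] rpy [-3.137e+00 -2.000e-03 -1.168e+00] F pump [-5.1 -2.4  5.8]
white fraction per 1mm, top to bottom [0.   0.   0.   0.28 0.72 0.96 0.96 0.96 0.95 0.83 0.7  0.71 0.7  0.6
 0.48 0.66 0.84 0.83 0.7  0.03]
```

```bash
python3 -m handwheel '0 -0.12 -0.24 0 1;0 -0.3 -0.15 0 1;0 -0.5 0.05 0 1;0 -0.62 0.24 0 1;0 -0.62 0.24 0 1;0 -0.55 0.28 0 1;0 -0.48 0.33 0 1;0 -0.4 0.38 0 1;0 -0.4 0.38 0 1;0 -0.4 0.38 0 1'; python3 -m handwheel '0 0.04 -0.03 0 1;0 0.08 -0.06 0 1;0 0.12 -0.1 0 1;0 0.16 -0.14 0 1;0 0.2 -0.18 0 1;0 0.25 -0.22 0 1;0 0.3 -0.27 0 1;0 0.35 -0.33 0 1;0 0.4 -0.38 0 1;0 0.4 -0.38 0 1'; python3 win.py c2
python3 -m handwheel '0 -0.12 -0.24 0 1;0 -0.3 -0.15 0 1;0 -0.5 0.05 0 1;0 -0.62 0.24 0 1;0 -0.62 0.24 0 1;0 -0.55 0.28 0 1;0 -0.48 0.33 0 1;0 -0.4 0.38 0 1;0 -0.4 0.38 0 1;0 -0.4 0.38 0 1'; python3 -m handwheel '0 0.04 -0.03 0 1;0 0.08 -0.06 0 1;0 0.12 -0.1 0 1;0 0.16 -0.14 0 1;0 0.2 -0.18 0 1;0 0.25 -0.22 0 1;0 0.3 -0.27 0 1;0 0.35 -0.33 0 1;0 0.4 -0.38 0 1;0 0.4 -0.38 0 1'; python3 win.py c3; python3 arc.py
```

```text
time: 20.75
tcp_pos: [0.5691, -0.2206, 0.0714]
tool_rot: [-3.137, -0.002, -1.168]
contact_force: [5.4, 5.4, 4.4]
finger_gap: 0.995
finger_force: 3.8
time: 21.58
tcp_pos: [0.5599, -0.2248, 0.0813]
tool_rot: [-3.137, -0.002, -1.168]
contact_force: [3.4, 3.9, 6.4]
finger_gap: 1.002
finger_force: 4.5
white fraction per 1mm, top to bottom [0.   0.   0.   0.29 0.48 0.8  0.84 0.83 0.83 0.91 0.96 0.96 0.96 0.97
 0.59 0.48 0.71 0.87 0.54 0.02]
time: 22.47
tcp_pos: [0.5692, -0.2206, 0.0714]
tool_rot: [-3.137, -0.002, -1.168]
contact_force: [4.3, 5.9, 4.2]
finger_gap: 0.999
finger_force: 3.8
time: 23.3
tcp_pos: [0.5599, -0.2249, 0.0813]
tool_rot: [-3.137, -0.002, -1.168]
contact_force: [4.2, 3.7, 6.1]
finger_gap: 0.998
finger_force: 4.5
white fraction per 1mm, top to bottom [0.   0.   0.   0.61 0.56 0.53 0.83 0.84 0.7  0.47 0.69 0.83 0.82 0.49
 0.52 0.97 0.97 0.97 0.85 0.02]
t 23.4 pump tcp [-60.1   0.7  81.3] rpy [-3.137e+00 -2.000e-03 -1.168e+00] F pump [-5.1 -3.1  7.5]
```

```bash
python3 -m handwheel '0 -0.12 -0.24 0 1;0 -0.3 -0.15 0 1;0 -0.5 0.05 0 1;0 -0.62 0.24 0 1;0 -0.62 0.24 0 1;0 -0.55 0.28 0 1;0 -0.48 0.33 0 1;0 -0.4 0.38 0 1;0 -0.4 0.38 0 1;0 -0.4 0.38 0 1'; python3 -m handwheel '0 0.04 -0.03 0 1;0 0.08 -0.06 0 1;0 0.12 -0.1 0 1;0 0.16 -0.14 0 1;0 0.2 -0.18 0 1;0 0.25 -0.22 0 1;0 0.3 -0.27 0 1;0 0.35 -0.33 0 1;0 0.4 -0.38 0 1;0 0.4 -0.38 0 1'; python3 win.py d1
python3 -m handwheel '0 -0.12 -0.24 0 1;0 -0.3 -0.15 0 1;0 -0.5 0.05 0 1;0 -0.62 0.24 0 1;0 -0.62 0.24 0 1;0 -0.55 0.28 0 1;0 -0.48 0.33 0 1;0 -0.4 0.38 0 1;0 -0.4 0.38 0 1;0 -0.4 0.38 0 1'; python3 -m handwheel '0 0.04 -0.03 0 1;0 0.08 -0.06 0 1;0 0.12 -0.1 0 1;0 0.16 -0.14 0 1;0 0.2 -0.18 0 1;0 0.25 -0.22 0 1;0 0.3 -0.27 0 1;0 0.35 -0.33 0 1;0 0.4 -0.38 0 1;0 0.4 -0.38 0 1'; python3 win.py d2; python3 arc.py
python3 -m handwheel '0 -0.12 -0.24 0 1;0 -0.3 -0.3 0 1;0 -0.8 -0.8 0 1;0 -1.4 -1.2 0 1;0 -2 -1.5 0 1;0 -2.6 -1.5 0 1;0 -2.6 -1.5 0 1;0 -2.6 -1.5 0 1;0 -2.6 -1.5 0 1;0 -2.6 -1.5 0 1'; python3 arc.py; python3 win.py d3
```

```text
time: 24.18
tcp_pos: [0.5692, -0.2206, 0.0714]
tool_rot: [-3.137, -0.002, -1.168]
contact_force: [3.4, 5.5, 5.4]
finger_gap: 0.999
finger_force: 3.8
time: 25.02
tcp_pos: [0.5599, -0.2248, 0.0814]
tool_rot: [-3.137, -0.002, -1.168]
contact_force: [3.1, 4.0, 6.0]
finger_gap: 0.995
finger_force: 4.5
white fraction per 1mm, top to bottom [0.   0.   0.   0.29 0.72 0.96 0.96 0.96 0.96 0.62 0.46 0.74 0.84 0.72
 0.48 0.59 0.72 0.65 0.41 0.02]
time: 25.9
tcp_pos: [0.5691, -0.2206, 0.0714]
tool_rot: [-3.137, -0.002, -1.168]
contact_force: [4.2, 5.8, 5.5]
finger_gap: 1.004
finger_force: 3.8
time: 26.73
tcp_pos: [0.5599, -0.2248, 0.0813]
tool_rot: [-3.137, -0.002, -1.168]
contact_force: [3.7, 4.8, 6.7]
finger_gap: 0.999
finger_force: 4.5
white fraction per 1mm, top to bottom [0.   0.   0.   0.28 0.48 0.69 0.72 0.69 0.46 0.65 0.96 0.96 0.96 0.97
 0.58 0.48 0.71 0.83 0.72 0.03]
t 26.8 pump tcp [-60.1   0.7  81.3] rpy [-3.137e+00 -2.000e-03 -1.168e+00] F pump [-4.2 -2.5  6.9]
time: 27.62
tcp_pos: [0.6166, -0.1997, 0.1167]
tool_rot: [3.141, 0.001, -1.169]
contact_force: [-0.3, -0.2, 0.1]
finger_gap: 1.0
finger_force: 0.0
t 27.6 pump tcp [-122.1   -0.2  116.7] rpy [ 3.141e+00  1.000e-03 -1.169e+00] F pump [0.4 0.1 0.1]
white fraction per 1mm, top to bottom [0.   0.   0.   0.45 0.54 0.57 0.77 0.77 0.59 0.51 0.93 0.98 0.98 0.98
 0.92 0.49 0.57 0.84 0.74 0.55]
```

```bash
cat > fine.py <<'E'
import cv2,sys,numpy as np
from scipy.signal import find_peaks
for n in sys.argv[1:]:
    g=cv2.cvtColor(cv2.imread(f"pics/{n}.png"),cv2.COLOR_BGR2GRAY)
    w=cv2.GaussianBlur(g,(0,0),3)[:,100:350];m=w>cv2.threshold(w,0,255,cv2.THRESH_OTSU)[0]
    k,l,st,_=cv2.connectedComponentsWithStats(m.astype(np.uint8));i=1+st[1:,4].argmax()
    x,y,ww,h,_=st[i];d=1-m[y:y+h,x+5:x+ww-5].mean(1)
    cols=1-m[y+5:y+h-5,x:x+ww].mean(0)
    p,_=find_peaks(cv2.GaussianBlur(d.reshape(-1,1),(0,0),2).ravel(),height=.3,distance=15)
    print(n,"window rows",y,y+h,"mid",y+h/2,"cols",x+100,x+ww+100,"bars",(p+y).tolist())
E
python3 fine.py a2 b2 c2 c3 d1 d2 d3
```

```text
a2 window rows 112 272 mid 192.0 cols 124 321 bars [131, 175, 219]
b2 window rows 112 272 mid 192.0 cols 124 321 bars [222]
c2 window rows 112 272 mid 192.0 cols 124 321 bars [233]
c3 window rows 112 272 mid 192.0 cols 124 321 bars [130, 176, 219]
d1 window rows 112 272 mid 192.0 cols 124 321 bars [185, 227]
d2 window rows 112 272 mid 192.0 cols 124 321 bars [125, 166, 232]
d3 window rows 109 280 mid 194.5 cols 122 320 bars [129, 170, 239]
```

```bash
python3 -m handwheel '0 0.6 0.2 0 1;0 1.2 0.6 0 1;0 1.6 1.1 0 1;0 1.9 1.5 0 1;0 1.98 1.74 0 1;0 1.98 1.74 0 1;0 2.05 1.78 0 1;0 2.12 1.83 0 1;0 2.2 1.88 0 1;0 2.2 1.88 0 1'; python3 arc.py; python3 -m handwheel '0 0.04 -0.03 0 1;0 0.08 -0.06 0 1;0 0.12 -0.1 0 1;0 0.16 -0.14 0 1;0 0.2 -0.18 0 1;0 0.25 -0.23 0 1;0 0.29 -0.28 0 1;0 0.33 -0.33 0 1;0 0.33 -0.33 0 1;0 0.33 -0.33 0 1'; python3 arc.py
python3 -m handwheel '0 -0.12 -0.24 0 1;0 -0.3 -0.3 0 1;0 -0.8 -0.8 0 1;0 -1.4 -1.2 0 1;0 -2 -1.5 0 1;0 -2.53 -1.55 0 1;0 -2.53 -1.55 0 1;0 -2.53 -1.55 0 1;0 -2.53 -1.55 0 1;0 -2.53 -1.55 0 1'; python3 win.py e1; python3 fine.py e1
```

```text
time: 28.5
tcp_pos: [0.5695, -0.2207, 0.0717]
tool_rot: [-3.137, -0.002, -1.168]
contact_force: [3.8, 2.7, 3.0]
finger_gap: 1.0
finger_force: 2.5
t 28.5 pump tcp [-70.5   0.7  71.7] rpy [-3.137e+00 -2.000e-03 -1.168e+00] F pump [-4.6 -1.   3. ]
time: 29.33
tcp_pos: [0.5612, -0.2243, 0.0797]
tool_rot: [-3.138, -0.002, -1.168]
contact_force: [5.0, 2.2, 7.8]
finger_gap: 1.002
finger_force: 4.7
t 29.3 pump tcp [-61.5   0.8  79.7] rpy [-3.138e+00 -2.000e-03 -1.168e+00] F pump [-5.5 -0.1  7.8]
time: 30.17
tcp_pos: [0.6164, -0.1996, 0.1162]
tool_rot: [3.14, 0.001, -1.169]
contact_force: [0.1, 0.8, -0.7]
finger_gap: 1.002
finger_force: 0.0
white fraction per 1mm, top to bottom [0.   0.   0.   0.54 0.98 0.98 0.73 0.54 0.86 0.87 0.87 0.86 0.86 0.86
 0.86 0.85 0.88 0.95 0.88 0.66]
e1 window rows 109 280 mid 194.5 cols 122 320 bars [152]
```

Run:
```python
from cell import *
import cv2,numpy as np
t=grab_frame("top")["pixels"][:,:,::-1];s=grab_frame("scene")["pixels"][:,:,::-1]
e=cv2.imread("pics/e1.png")
z=lambda i,x,y,w,h,W,H:cv2.resize(i[y:y+h,x:x+w],(W,H),interpolation=cv2.INTER_CUBIC)
o=np.vstack([np.hstack([cv2.resize(e,(400,253)),z(t,208,222,120,76,400,253)]),np.hstack([z(s,0,60,640,300,400,300),z(t,0,100,640,300,400,300)])])
cv2.imwrite("pics/f.png",o)
```

```text
(no output)
```

View pics/f.png

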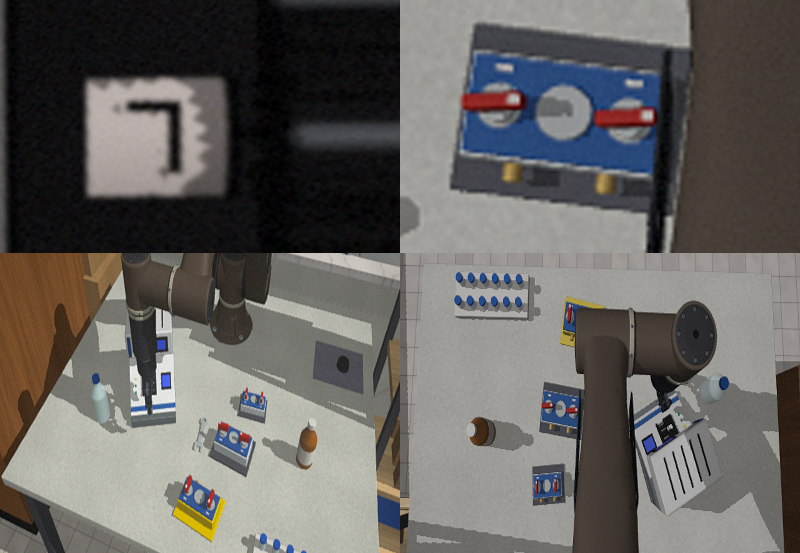

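The final picture shows the 7 centred in the window (glyph centre about 0.15 mm off). Both red wings are at the tight stop, parallel and about 80° round. The bottles and spanner have not moved, and the gripper is clear.

```bash
python3 -c "
from cell import *;print(close_job())"
```

```text
the job is handed in; nothing more can be done
None
```

Job handed in at about 30 s of the 72 s limit: both red wing bolts were turned clockwise to their stops (left first, then right), and the thumbwheel was then rolled to 7, which stands about 0.15 mm from the middle of its window; the bottles and spanner were left alone.

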